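# Clear the extraction box's plate into its latched scrap drawer

## Robot

A 6-joint arm with a two-finger parallel gripper is mounted at the origin on a cart in front of the work surface, level with it; the furniture and walls round the work are solid. World frame = base frame: x ahead of the robot, y to its left, z up, the work surface at z = 0. Lengths are in m, angles in rad, forces in N, time in s.
With the tool pointing down it reaches from about 0.375 to 0.9 m from the base axis. Payload 3.1 kg.
Tool frame: the origin (TCP) lies midway between the tips of the shut fingers; the grasp point (between the pads) lies 19 mm behind it; z points along the fingers, y is the line along which they close (so a half turn about z gives the same grasp; the last joint's range is limited). The gripper opens to 85 mm and grips with 20 to 120 N. Pads are 22 mm wide; open, the fingers measure 114 mm over their backs; the gripper's body (76 mm by 85 mm) begins 54 mm behind the grasp point. The pads swing forward as they close: fully open they stand 13 mm farther back than shut.
Start: joints at [0.956, 0.527, 1.433, -0, 1.181, -0.178], TCP at [0.264, 0.566, 0.231] pointing down, gripper open.
Joint ranges: [-3.08, 3.08], [-0.75, 2.2], [0.22, 2.44], [-1.43, 4.57], [0, 2.65], [-2.85, 2.85]. Speed limits (rad/s): [2.79, 2.79, 3.14, 3.14, 3.14, 3.14].

## Interface

Orientations are given as a unit quaternion [x, y, z, w].
In Python, from station import manip gives the robot as it stands.
- The arm moves only by the tool step_arm, never from a script. Its argument "targets" is text: rows parted by semicolons, each of 4 numbers parted by spaces: the shift along the tool's x, y, z in mm, then the turn about the tool's z in degrees. A call has 1 to 12 rows; each row is the pose to reach, as a shift and turn from the pose commanded when the call began, along the tool's axes at that moment; what a row does not reach only later rows make up. A row lasts 1/10 s, in which the tool goes at most 50 mm and 8.59 degrees, less where a joint would pass 70% of its speed; a pose out of reach is approached as far as the arm can. A call with a gripper value outside its range is refused whole. "gripper" is the closure, from 0 (fully open) to 1 (shut), set as the call begins (left out, the last holds). The fingers move at their own pace and stop on an object; "squeeze" is the grip in N (left out, the last holds). Time passes only in rows, so rows that repeat a pose let the fingers close. It gives the time, the measured TCP pose, the force, the opening and the grip force at its end, in the units of the state.
- manip.sense(): the state, without advancing time (a new reading comes with each control period).
- manip.snapshot(name): name is "side" or "top" or "wrist"; returns the picture (400x640x3 uint8, red, green, blue); there is no depth.
- manip.get_calibration(name): a dict with "fov_y" (degrees; the focal length in pixels is half the picture's height over the tangent of half this angle, whatever the lens; pixels are square), "cx", "cy" (the principal point, pixels), "extrinsics" (4x4, takes a point from camera to world coordinates); the wrist camera has in their place "tool_from_camera" (4x4, takes a point from camera to tool coordinates, whose origin is the TCP and whose axes are the flange's). Camera axes: x right, y down, z forward; pixel columns grow to the right and rows downward; lengths in m; the calibration is good to about 2 mm. A picture is of the moment at which its call begins: read the wrist's pose just before it. get_calibration takes no time and is no camera call.
- manip.sign_off(): hands the job in; it is judged then, once.
Trained networks look in the newest picture that a camera, given by its name, has taken for a name from the list of things; names that differ only in an ending like _2 or _b are one class to them, and where a whole thing is asked for, a point or a joint stands for the part that bears it (a point fixed in the world has none). Each returns a list of dicts, best first, with "p" (0 to 1); they miss things now and then, are a little off and sometimes report something else, mostly with a low value. They report only what shows in the picture. A call takes as long as a camera call.
- manip.recognise(camera, query): "position" ([column, row] in pixels, amid what is visible of it).
- manip.masks_of(camera, query): "pixels" (400x640 bool, what is visible of it) and "position" ([column, row] in pixels, amid what is visible of it).
- manip.mark_of(camera, query): "position" ([column, row] in pixels: a listed point, or the origin of a listed thing).
The state is a dict: "t": time; "q": joint angles; "qd": joint speeds; "tau": joint torques, N m; "tcp_pos": TCP position; "tool_rot": TCP orientation; "force": force on the tool from outside, world axes, zero at the start; "ft_torque": the same for the moment, N m; "finger_gap": opening from 0.0 (shut) to 1.0 (fully open); "gripper_force": force on a finger pad.
Only numpy, scipy, OpenCV 4.12 (cv2) and the standard library are available. Lean on these libraries where they do the work, as an engineer would, in place of code of your own. Each camera call takes 0.05 s, during which the arm holds its last target. There are 200 camera calls.

## Task

I am changing from silver to gold, so clear the extraction box: flip its switch off, poke the release pin into the small hole so that the scrap drawer springs out, and sweep every silver offcut off the plate into it with the scraper block, not with the fingers. Then push the drawer shut until it latches, and only after that flip the switch back on. Lay the pin and the scraper (on its sole) back on the rubber mat and leave everything else where it is.

Things in the scene. Friction and masses are not known exactly. Their poses are not given: they have to be found in the camera images.
- collector: Grey extraction box, 170 (x) x 235 (y) x 70 mm high, fixed. Origin: centre of its footprint, on the bench; +x points to its back, away from the robot, +y to its left, z up. Right part (y -117 to 37): steel work plate over a scrap drawer. Left part (y 37 to 117): closed column with the rocker switch on top and a small hole in its front. Front face at x -85.
- plate (a point): Centre of the slotted plate's top face, 62 mm above the bench, axes as the box. The free plate is 141 mm wide (y +-70) and runs from its open front edge at x -85 to the back wall at x 79; lips 8 mm high stand along left, right and back. Things pushed over the front edge drop 45 mm into the open drawer.
- power_switch (a joint): Black over-centre rocker, 44 mm long (x), 26 wide, on the column; tips about a y axis at its middle, 77 mm above the bench. +0.2 rad = ON = far half down, near half up; -0.2 = OFF = near half down, far half up. Starts ON. Press the raised end straight down, about 4 N, some 6 mm: past the middle it snaps over and stays.
- switch_near (a point): Point on the top face of the near half of the rocker (16 mm from its pivot), moves with it: press here, straight down, for OFF.
- switch_far (a point): Point on the top face of the far half of the rocker: press here, straight down, for ON.
- access_hole (a point): Mouth of the round hole, 13 mm wide, in the column's front face, 40 mm above the bench, with a bright ring; axes as the box, the hole runs level along +x. 30 mm inside it is the hidden latch's tail, on a spring: push it about 8 mm on (some 7 N), so that the rod's tip is 37 to 40 mm inside (it stops at 42), and the drawer springs out.
- drawer (a joint): Scrap drawer under the plate, m: 0 = shut and latched, grows as it comes out along the box's -x, 0.068 = fully out. A spring (about 3.5 N) drives it out once the latch lets go. Pressed back in to about -0.003 (it stops at -0.004) it latches, then rests at 0 to 0.002.
- drawer_front (a point): Centre of the drawer's outer front face (152 mm wide, from 10 to 52 mm above the bench), moves with it, axes as the box; shut, it stands 94 mm before the box's centre. Push along +x of the box to shut.
- drawer_floor (a point): Centre of the drawer's inner floor (17 mm above the bench), moves with it; inside 156 (x) x 139 (y) mm, walls 29 mm high. Axes as the box. When fully out, the front 72 mm of it lies open before the plate's edge.
- tool_mat: Black rubber mat, 200 (x) x 190 (y) x 3 mm, fixed on the bench, the place of the release pin and the scraper. Origin: centre of its underside; z up.
- release_pin: Release pin, 130 mm long, 60 g: ribbed square aluminium handle 14 x 14 x 55 mm (x -65 to -10), then a steel rod 6 mm thick to the tip at x 65. Origin at mid-length on its underside, +x to the tip, axis 7 mm above the underside; it lies on its handle. Starts on the mat with the tip away from the robot.
- pin_tip (a point): The tip of the release pin's rod, on its axis.
- scraper: Wooden scraper block, 100 to 210 g: base 36 (x) x 90 (y) x 18 mm with a rubber sole; on it a rib to hold, 20 (x) x 64 (y) mm, from 18 to 48 mm above the sole. Origin: centre of the sole, y along the block, z up. Either long face may lead. Starts standing on the mat.
- offcut_1: Bright silver offcut, straight strip 36 x 12 x 5 mm, 15 g, lying on the work plate; may be absent. Origin: its middle, on its underside. Not to be touched with the fingers.
- offcut_2: Bright silver offcut, straight strip 28 x 16 x 5 mm, 15 g, lying on the work plate; may be absent. Origin: its middle, on its underside. Not to be touched with the fingers.
- offcut_3: Bright silver offcut, L-shaped piece about 30 x 27 x 5 mm, 15 g, lying on the work plate; may be absent. Origin: its middle, on its underside. Not to be touched with the fingers.
- offcut_4: Bright silver offcut, cross-shaped piece 30 x 24 x 6 mm, 15 g, lying on the work plate; may be absent. Origin: its middle, on its underside. Not to be touched with the fingers.
- offcut_5: Bright silver offcut, T-shaped piece 34 x 20 x 6 mm, 15 g, lying on the work plate; may be absent. Origin: its middle, on its underside. Not to be touched with the fingers.
- offcut_6: Bright silver offcut, square-ish piece 24 x 20 x 4 mm, 15 g, lying on the work plate; may be absent. Origin: its middle, on its underside. Not to be touched with the fingers.
- loupe: Bystander: folding loupe, 26 x 64 x 15 mm, on the bench. Origin: centre of its underside.
- red_case: Bystander: small red case, 34 x 66 x 14 mm, on the bench.
- ring_clamp: Bystander: wooden ring clamp, 28 x 124 x 28 mm, on the bench at the right.

How it is judged:
By the outcome, as a careful person would: the job done as asked, in the order asked, and still so for the second after the job is handed in, with the robot touching nothing.
Of offcut_1, offcut_2, offcut_3, offcut_4, offcut_5, offcut_6 only 4 to 6 are there at a start; the rules pass over those that are not, and their reading is None.
At some moment in a run one of release_pin, scraper may be knocked a few centimetres aside while the robot is not near it.
Once in a run the grip may slacken for a moment while it holds something.
It also fails if it takes over 192 s, if anything falls off the work surface, if the arm or the gripper's body presses on something with over 40 N, if the wrist force passes 120 N, or if a joint passes its speed limit or range.

## Working session

There is one attempt and no reset: what is moved stays moved. The work goes in short steps, Python scripts to look and compute and a tool call to move; the robot and the scene stay as the last step left them, time stands still between calls to the robot, and variables do not carry over. Pictures are saved under pics/ and viewed, at most 14 in all, crops included, and the job is handed in when it is done.

Besides the shell and the picture viewer there is one more tool, called after ">>>" as a command line: name --argument value ..., lists and objects as JSON in quotes. step_arm: Moves the arm, as the interface text tells. Its arguments: {"type":"object","properties":{"targets":{"type":"string"},"gripper":{"type":"number"},"squeeze":{"type":"number"}},"required":["targets"]}

```bash
mkdir -p pics; ls; cat > h.py <<'E'
import numpy as np, cv2
from station import manip as m
from scipy.spatial.transform import Rotation as R
def cam(n):
    c=m.get_calibration(n); f=200/np.tan(np.radians(c["fov_y"])/2)
    if n=="wrist":
        s=m.sense(); T=np.eye(4); T[:3,:3]=R.from_quat(s["tool_rot"]).as_matrix(); T[:3,3]=s["tcp_pos"]
        E=T@np.array(c["tool_from_camera"])
    else: E=np.array(c["extrinsics"])
    return f,c["cx"],c["cy"],E
def ray(C,p):
    f,cx,cy,E=C; d=E[:3,:3]@np.array([(p[0]-cx)/f,(p[1]-cy)/f,1]); return E[:3,3],d
def at_z(C,p,z):
    o,d=ray(C,p); return o+d*(z-o[2])/d[2]
def proj(C,P):
    f,cx,cy,E=C; q=E[:3,:3].T@(np.array(P)-E[:3,3]); return np.array([cx+f*q[0]/q[2],cy+f*q[1]/q[2]])
def tri(C1,p1,C2,p2):
    o1,d1=ray(C1,p1);o2,d2=ray(C2,p2)
    A=np.stack([d1,-d2],1); s=np.linalg.lstsq(A,o2-o1,rcond=None)[0]
    a=o1+d1*s[0];b=o2+d2*s[1]; return (a+b)/2,np.linalg.norm(a-b)
def snap(n,save=None):
    C=cam(n); im=m.snapshot(n)
    if save: cv2.imwrite("pics/"+save,im[:,:,::-1])
    return C,im
def shift(P,yaw=None):
    "tool-frame mm from measured TCP to world P"
    s=m.sense(); return R.from_quat(s["tool_rot"]).as_matrix().T@(np.array(P)-s["tcp_pos"])*1000
np.set_printoptions(precision=4,suppress=True)
E
python3 - <<'E'
from h import *
s=m.sense(); print(s["tcp_pos"],R.from_quat(s["tool_rot"]).as_matrix(),s["finger_gap"])
Cs={}
for n in("top","side"):
    Cs[n],im=snap(n,n+"0.png"); print(n,Cs[n][0],Cs[n][3])
    for q in["collector","plate","switch_near","switch_far","access_hole","drawer_front","tool_mat","release_pin","pin_tip","scraper","loupe","red_case","ring_clamp","offcut_1","offcut_2","offcut_3","offcut_4","offcut_5","offcut_6"]:
        if n=="side" and q.startswith("off"):continue
        print(n,q,[(np.round(r["position"],1),round(r["p"],2)) for r in m.mark_of(n,q)][:3])
print(m.get_calibration("wrist"))
E
```

```text
pics
[0.2639 0.5657 0.2303] [[-0.9061  0.423  -0.0013]
 [ 0.423   0.9061 -0.0018]
 [ 0.0004 -0.0021 -1.    ]] 1.0051089443446377
top 365.5317610326592 [[ 0.0362 -0.9788  0.2015  0.299 ]
 [-0.9993 -0.0367  0.0013 -0.0317]
 [ 0.0062 -0.2014 -0.9795  0.9577]
 [ 0.      0.      0.      1.    ]]
top collector [(array([324.8, 164.6]), 0.62)]
top plate [(array([339.9, 154.2]), 0.57)]
top switch_near [(array([293.7, 162.3]), 0.51)]
top switch_far [(array([292.5, 153.1]), 0.47), (array([339.3, 180.9]), 0.4)]
top access_hole [(array([291.4, 189. ]), 0.64), (array([358.1, 176. ]), 0.21)]
top drawer_front [(array([356.6, 160.2]), 0.68), (array([337.3, 194.7]), 0.6)]
top tool_mat [(array([213.6, 183.1]), 0.71), (array([338.4, 155. ]), 0.19)]
top release_pin [(array([228.7, 176.1]), 0.76)]
top pin_tip [(array([340.3, 156.6]), 0.71), (array([230.1, 152.5]), 0.57)]
top scraper [(array([195. , 176.9]), 0.95), (array([357.7, 177.7]), 0.73)]
top loupe [(array([268.6, 253.9]), 0.65)]
top red_case [(array([366.2, 244. ]), 0.78)]
top ring_clamp [(array([441.9, 240. ]), 0.87), (array([366.6, 245. ]), 0.46)
[... 1244 characters left out ...]
24)]
side tool_mat [(array([212.5, 293.7]), 0.61)]
side release_pin [(array([224.5, 276.4]), 0.76)]
side pin_tip [(array([283.6, 224.9]), 0.44)]
side scraper [(array([191.4, 303.9]), 0.95), (array([223.3, 277.6]), 0.31)]
side loupe [(array([342.1, 276.8]), 0.52)]
side red_case [(array([382. , 221.7]), 0.69), (array([289.2, 195.7]), 0.47), (array([292.1, 211.3]), 0.22)]
side ring_clamp [(array([397.4, 198.8]), 0.78)]
{'fov_y': 63.94011828130155, 'cx': 318.493576887343, 'cy': 206.58622330368425, 'tool_from_camera': array([[-0.0006, -0.9574, -0.2889,  0.074 ],
       [ 1.    , -0.0005, -0.0006,  0.    ],
       [ 0.0005, -0.2889,  0.9574, -0.1426],
       [ 0.    ,  0.    ,  0.    ,  1.    ]])}
```

```bash
python3 - <<'E'
import cv2
a=cv2.imread("pics/top0.png")[120:290,150:480]; b=cv2.imread("pics/side0.png")[150:350,140:440]
a=cv2.resize(a,None,fx=2,fy=2,interpolation=2);b=cv2.resize(b,(660,440//2*1+0))if 0 else b
cv2.imwrite("pics/v1.png",a)
E
```

```text
(no output)
```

View pics/v1.png

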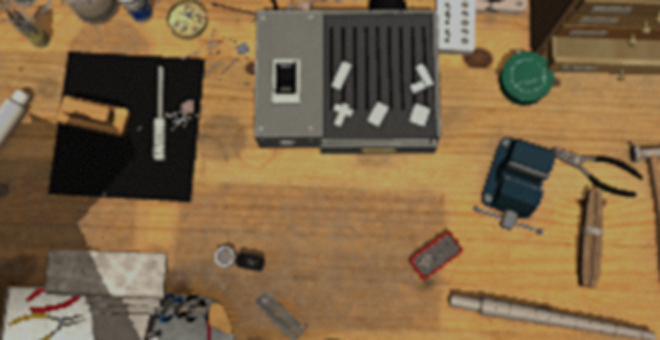

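```bash
python3 - <<'E'
from h import *
T=cam("top");S=cam("side")
for n,p,z in[("collector",(324.8,164.6),0),("plate",(339.9,154.2),.062),("near",(293.7,162.3),.08),("far",(292.5,153.1),.075),("hole",(291.4,189),.04),("dfront",(337.3,194.7),.031),("mat",(213.6,183.1),0),("pin",(228.7,176.1),.003),("tip",(230.1,152.5),.01),("scr",(195,176.9),.003),("loupe",(268.6,253.9),0),("red",(366.2,244),0),("clamp",(441.9,240),0)]: print(n,at_z(T,p,z))
for n,p,q in[("hole",(291.4,189),(292.7,230.1)),("coll",(324.8,164.6),(279.4,228)),("scr",(195,176.9),(191.4,303.9)),("pin",(228.7,176.1),(224.5,276.4))]: print(n,tri(T,p,S,q))
E
```

```text
collector [ 0.6002 -0.0315  0.    ]
plate [ 0.61   -0.0693  0.062 ]
near [0.578  0.0466 0.08  ]
far [0.6038 0.0514 0.075 ]
hole [0.5187 0.0523 0.04  ]
dfront [ 0.5101 -0.0668  0.031 ]
mat [0.5367 0.2666 0.    ]
pin [0.5569 0.2268 0.003 ]
tip [0.6215 0.227  0.01  ]
scr [0.5513 0.3174 0.003 ]
loupe [0.3529 0.1058 0.    ]
red [ 0.3879 -0.1473  0.    ]
clamp [ 0.4057 -0.3458  0.    ]
hole (array([0.5143, 0.05  , 0.0411]), np.float64(0.00907781599700637))
coll (array([ 0.6074, -0.0303, -0.016 ]), np.float64(0.004851623283081251))
scr (array([0.5464, 0.3134, 0.0032]), np.float64(0.011258215606398255))
pin (array([0.553 , 0.2238, 0.0055]), np.float64(0.007443349376074372))
```

The top view shows the box at upper centre with five offcuts at crop pixels (341,75), (421,78), (342,113), (378,113) and (420,113). The mat is on the left, with the scraper at about (95,115) and the pin at about (160,110). Next is a closer look at the box with the wrist camera.

>>> step_arm --targets "-457 -422 -70 -25; -457 -422 -70 -25; -457 -422 -70 -25; -457 -422 -70 -25; -457 -422 -70 -25; -457 -422 -70 -25; -457 -422 -70 -25; -457 -422 -70 -25; -457 -422 -70 -25; -457 -422 -70 -25; -457 -422 -70 -25; -457 -422 -70 -25" --gripper 1

```text
t: 2.9
tcp_pos: [0.4891, 0.0163, 0.2985]
tool_rot: [0.0, 1.0, 0.0, 0.0]
force: [0.8, 0.3, 0.3]
finger_gap: -0.001
gripper_force: 0.0
```

>>> step_arm --targets "0 0 0 0;0 0 0 0;0 0 0 0;0 0 0 0"

```text
t: 3.3
tcp_pos: [0.4877, 0.0197, 0.2977]
tool_rot: [-0.001, 1.0, 0.0, -0.0]
force: [0.4, -0.3, -0.3]
finger_gap: -0.001
gripper_force: 0.0
```

```bash
python3 - <<'E'
from h import *
s=m.sense(); print(s["t"],s["tcp_pos"],R.from_quat(s["tool_rot"]).as_matrix(),s["q"])
C,im=snap("wrist","w1.png"); np.save("C1.npy",np.array(C,dtype=object),allow_pickle=True)
for q,z in[("collector",0),("plate",.062),("switch_near",.08),("switch_far",.075),("access_hole",.04),("drawer_front",.031),("offcut_1",.062),("tool_mat",0)]:
    print(q,[(np.round(r["position"],1),round(r["p"],2),at_z(C,r["position"],z)[:2]) for r in m.mark_of("wrist",q)][:7])
E
```

```text
3.3 [0.4877 0.0197 0.2977] [[-1.     -0.0016 -0.001 ]
 [-0.0016  1.      0.0004]
 [ 0.001   0.0004 -1.    ]] [-0.1891  0.2607  1.6797  0.0002  1.2022 -1.7616]
collector [(array([290.2, 239. ]), 0.76, array([ 0.5964, -0.0219]))]
plate [(array([254.7, 260.8]), 0.64, array([ 0.6012, -0.0629]))]
switch_near [(array([342.9, 247.3]), 0.92, array([0.5741, 0.0497]))]
switch_far [(array([344.7, 268.5]), 0.64, array([0.6054, 0.0531]))]
access_hole [(array([343.4, 189.5]), 0.8, array([0.5113, 0.0519]))]
drawer_front [(array([250.6, 185.5]), 0.95, array([ 0.5082, -0.0689])), (array([188.7,  80.6]), 0.66, array([ 0.3801, -0.1351]))]
offcut_1 [(array([250.6, 223.7]), 0.75, array([ 0.5501, -0.0652])), (array([211.3, 257. ]), 0.65, array([ 0.5958, -0.1188])), (array([291.4, 261.1]), 0.62, array([ 0.6016, -0.0152])), (array([288.7, 219. ]), 0.55, array([ 0.5438, -0.0173])), (array([206.6, 222.7]), 0.5, array([ 0.5488, -0.1202]))]
tool_mat [(array([491.9, 201.1]), 0.72, array([0.5378, 0.2675]))]
```

View pics/w1.png

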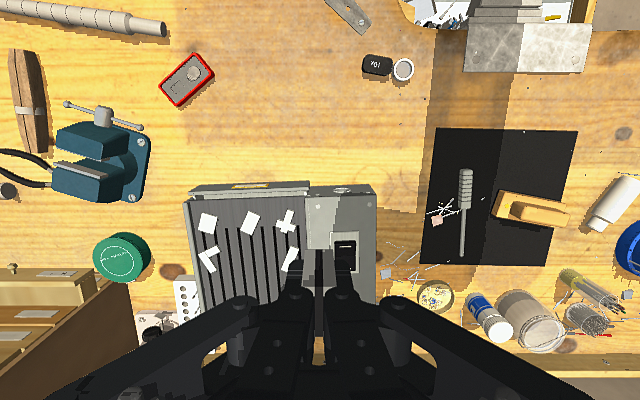

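The wrist view is upside down, with the robot at the top. The box's front edge is at row ~187, the hole at (343,189), the rocker at (344,255), and the five offcuts lie on the plate at columns 200–295. I'll zoom in to get the box's yaw.

```bash
python3 - <<'E'
import cv2
a=cv2.imread("pics/w1.png")[170:310,175:385]
cv2.imwrite("pics/v2.png",cv2.resize(a,(788,525),interpolation=cv2.INTER_CUBIC))
E
```

```text
(no output)
```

View pics/v2.png

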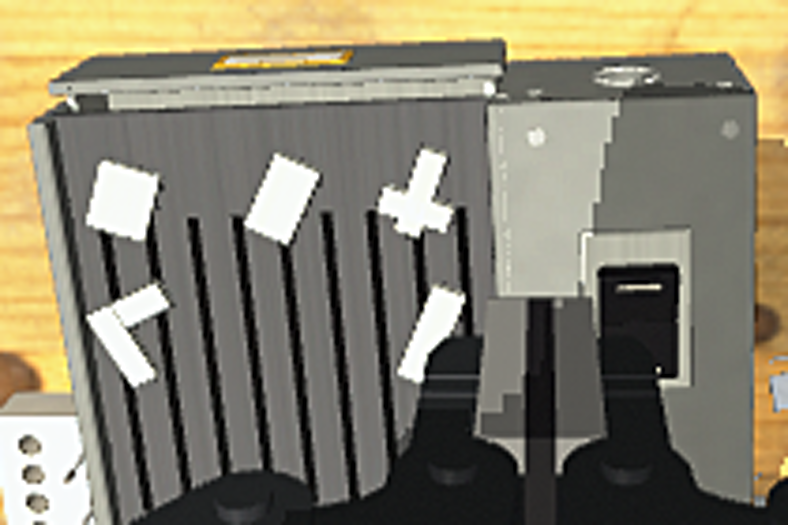

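```bash
python3 - <<'E'
from h import *
from scipy.optimize import least_squares
C=np.load("C1.npy",allow_pickle=True)
px=lambda u,v:(175+u/3.752,170+v/3.75)
obs=[((755,94),(-.085,.117,.07)),((492,100),(-.085,.037,.07)),((35,121),(-.085,-.117,.07)),((625,77),(-.085,.077,.04)),((63,118),(-.085,-.110,.062))]
P=[at_z(C,px(*u),b[2])[:2] for u,b in obs]; B=np.array([b[:2] for _,b in obs]); print(np.array(P))
f=lambda p:(np.array(P)-(p[:2]+B@R.from_euler("z",p[2]).as_matrix()[:2,:2].T)).ravel()
r=least_squares(f,[.6,-.03,0]);print(r.x,np.degrees(r.x[2]));print(r.fun.reshape(-1,2)*1000)
Rb=R.from_euler("z",r.x[2]).as_matrix()[:2,:2]
for n,u,z in[("rock near L",(598,265),.081),("rock near R",(678,265),.081),("rock far R",(680,375),.074),("bezel near L",(583,231),.07),("bezel far R",(690,385),.07)]:
    w=at_z(C,px(*u),z)[:2]; print(n,w,Rb.T@(w-r.x[:2]))
np.save("box.npy",r.x)
E
```

```text
[[ 0.5108  0.0888]
 [ 0.5128  0.0051]
 [ 0.5199 -0.1414]
 [ 0.5126  0.0496]
 [ 0.5212 -0.1356]]
[ 0.6004 -0.0238  0.0438] 2.5112636848086507
[[ 0.3923 -0.5727]
 [-1.0585 -4.3679]
 [-0.7056  3.0036]
 [ 0.5098  0.1282]
 [ 0.862   1.8088]]
rock near L [0.5649 0.0391] [-0.0327  0.0644]
rock near R [0.5649 0.0649] [-0.0316  0.0902]
rock far R [0.608  0.0679] [0.0116 0.0912]
bezel near L [0.5574 0.0346] [-0.0404  0.0602]
bezel far R [0.6139 0.072 ] [0.0177 0.0951]
```

>>> step_arm --targets "-82 32 150 -2.5;-82 32 150 -2.5;-82 32 150 -2.5;-82 32 150 -2.5;-82 32 205 -2.5;-82 32 205 -2.5;-82 32 215 -2.5;-82 32 215 -2.5"

```text
t: 4.55
tcp_pos: [0.5701, 0.0503, 0.0835]
tool_rot: [-0.021, 1.0, 0.0, -0.0]
force: [-0.7, 0.5, -0.3]
finger_gap: -0.002
gripper_force: 0.0
```

>>> step_arm --targets "0 0 2 0;0 0 4 0;0 0 5 0;0 0 6 0;0 0 6 0"

```text
t: 5.05
tcp_pos: [0.5716, 0.0501, 0.0795]
tool_rot: [-0.022, 1.0, -0.0, 0.002]
force: [-2.3, 0.3, 10.7]
finger_gap: -0.003
gripper_force: 5.4
```

>>> step_arm --targets "0 0 1 0;0 0 2 0;0 0 2 0"

```text
t: 5.35
tcp_pos: [0.5716, 0.0501, 0.0793]
tool_rot: [-0.022, 1.0, -0.0, 0.002]
force: [-6.3, -2.0, 22.5]
finger_gap: 0.001
gripper_force: 11.5
```

>>> step_arm --targets "0 0 1 0;0 0 2 0;0 0 2 0"

```text
t: 5.65
tcp_pos: [0.5717, 0.0501, 0.0792]
tool_rot: [-0.022, 1.0, -0.001, 0.002]
force: [-8.0, -0.2, 34.6]
finger_gap: -0.002
gripper_force: 17.3
```

>>> step_arm --targets "0 0 -40 0;50 0 -90 0;50 0 -90 0;90 0 -100 0;90 0 -100 0;90 0 -100 0"

```text
t: 6.25
tcp_pos: [0.4805, 0.0464, 0.174]
tool_rot: [-0.021, 1.0, -0.0, 0.001]
force: [0.0, 0.4, 0.4]
finger_gap: 0.002
gripper_force: 0.0
```

```bash
python3 - <<'E'
from h import *
C,im=snap("wrist","w2.png"); print(m.sense()["tcp_pos"])
for q,z in[("switch_near",.078),("switch_far",.078)]:
    print(q,[(np.round(r["position"],1),round(r["p"],2),at_z(C,r["position"],z)[:2]) for r in m.mark_of("wrist",q)][:3])
c=proj(C,(.587,.052,.075)); print(c); u,v=c.astype(int)
np.save("C2.npy",np.array(C,dtype=object),allow_pickle=True)
a=im[max(v-75,0):v+75,max(u-100,0):u+100,::-1]; cv2.imwrite("pics/v3.png",cv2.resize(a,None,fx=4,fy=4,interpolation=2)); print(max(u-100,0),max(v-75,0))
E
```

```text
[0.4816 0.0463 0.1737]
switch_near [(array([108.7,  65.5]), 0.73, array([ 0.3837, -0.1017])), (array([135.7, 317. ]), 0.34, array([ 0.5856, -0.1081])), (array([561.2, 255.9]), 0.25, array([0.5123, 0.2459]))]
switch_far [(array([318.5, 347.9]), 0.56, array([0.6112, 0.052 ])), (array([480.5, 263.5]), 0.56, array([0.5219, 0.1815]))]
[319.6195 322.8411]
219 247
```

View pics/v3.png

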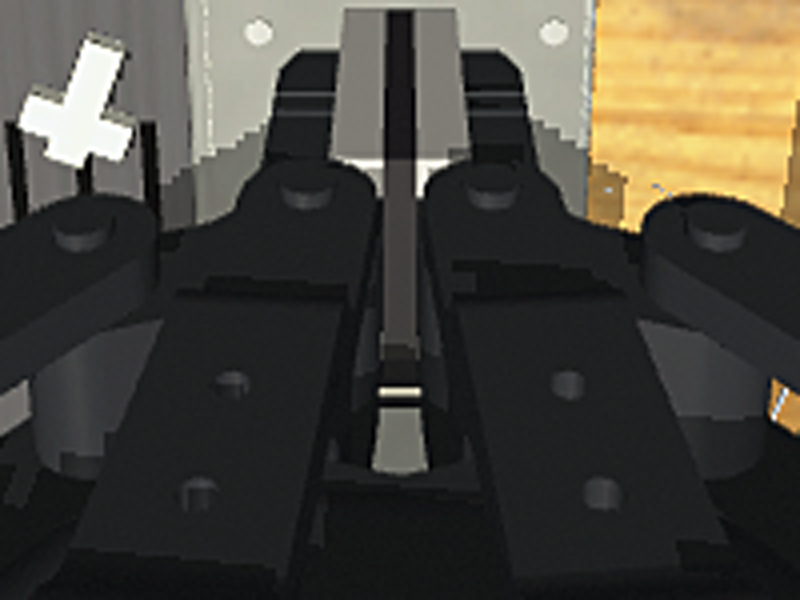

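The gripper hides the rocker in this view, so I'll use the fixed cameras.

```bash
python3 - <<'E'
from h import *
o=[]
C,im=snap("side","s2.png")
for src in(cv2.imread("pics/side0.png"),cv2.imread("pics/s2.png")):
    u,v=proj(C,(.587,.052,.075)).astype(int); o.append(cv2.resize(src[v-30:v+30,u-40:u+40],None,fx=5,fy=5,interpolation=2))
C,im=snap("top","t2.png");p=[]
for src in(cv2.imread("pics/top0.png"),cv2.imread("pics/t2.png")):
    u,v=proj(C,(.587,.052,.075)).astype(int); p.append(cv2.resize(src[v-28:v+28,u-40:u+40],None,fx=5,fy=5,interpolation=2))
cv2.imwrite("pics/v4.png",np.vstack([np.hstack(o),np.hstack(p)]))
E
```

```text
(no output)
```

View pics/v4.png

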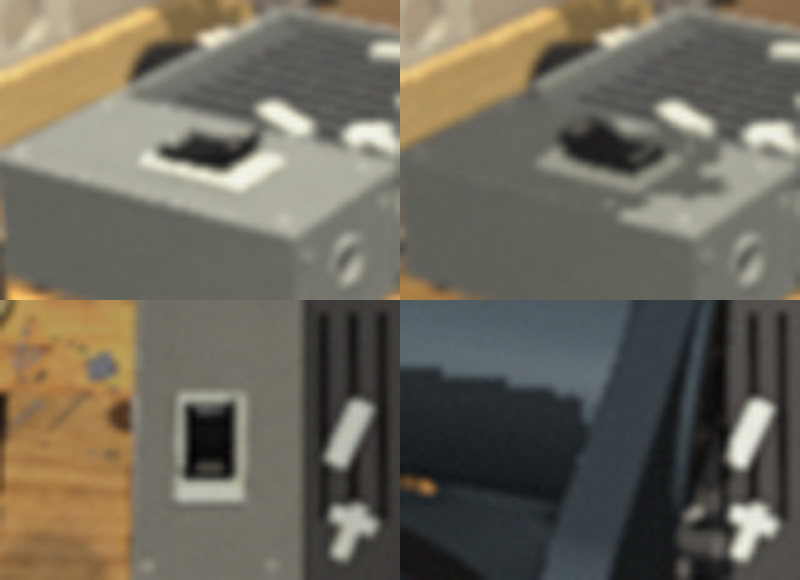

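The side view shows the rocker's near half up before the press and its far half up after it, so the switch is now OFF. Next is the pin.

>>> step_arm --targets "-8 180 -50 0;-8 180 -50 0;-8 180 -50 0;-8 180 -50 0;-8 180 -50 0;-8 180 -50 0;-8 180 -50 0" --gripper 0.3

```text
t: 7.2
tcp_pos: [0.4806, 0.2258, 0.2221]
tool_rot: [-0.021, 1.0, -0.0, -0.001]
force: [1.1, -0.9, -0.1]
finger_gap: 0.701
gripper_force: 0.0
```

```bash
cat > pin.py <<'E'
from h import *
s=m.sense(); print(s["t"],s["tcp_pos"],s["finger_gap"])
C,im=snap("wrist","w3.png")
for q,z in[("release_pin",.003),("pin_tip",.010),("scraper",.003)]:
    print(q,[(np.round(r["position"],1),round(r["p"],2),at_z(C,r["position"],z)[:2]) for r in m.mark_of("wrist",q)][:2])
for q,z in (("release_pin",.012),("scraper",.05)):
  for r in m.masks_of("wrist",q)[:1]:
    ys,xs=np.nonzero(r["pixels"]); W=np.array([at_z(C,(x,y),z)[:2] for x,y in zip(xs,ys)])*1000
    (c,wh,a)=cv2.minAreaRect(W.astype(np.float32)); print("mask",q,len(xs),c,wh,a)
    v=np.linalg.svd(W-W.mean(0),full_matrices=False)[2][0]; print("axis deg",np.degrees(np.arctan2(v[1],v[0])),W.mean(0))
E
python3 pin.py
```

```text
7.2 [0.4806 0.2258 0.2221] 0.7011074585469883
release_pin [(array([315.9, 241.5]), 0.75, array([0.5598, 0.2258]))]
pin_tip [(array([315.8, 287.7]), 0.76, array([0.6192, 0.2281]))]
scraper [(array([385.2, 232.2]), 0.94, array([0.5442, 0.3089]))]
mask release_pin 19691 (534.60888671875, 266.98193359375) (185.50106811523438, 198.51312255859375) 88.40594482421875
axis deg -32.28247660388713 [516.8401 257.5644]
mask scraper 2290 (507.01971435546875, -35.66546630859375) (20.175973892211914, 132.30104064941406) 2.426403760910034
axis deg 94.19678296002834 [506.6527 -39.2752]
```

View pics/w3.png

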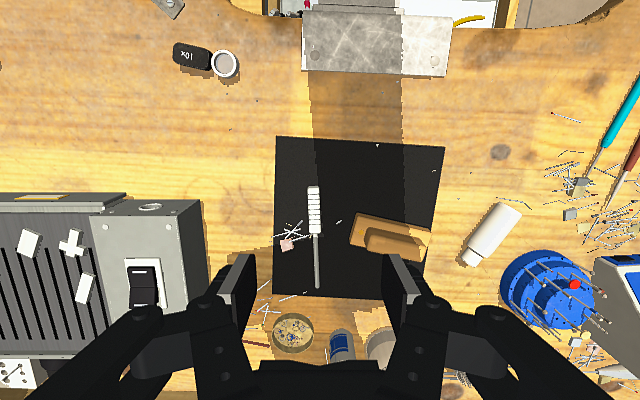

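The pin's handle runs from (313,187) to (316,234) with the tip at (317,288). The scraper sits at (390,237) and is turned. The two mask results hit the wrong objects, so I'm ignoring them.

```bash
python3 - <<'E'
from h import *
C=cam("wrist")
for p,z in[((313,186),.017),((314.5,210),.017),((316,235),.017),((317.2,288),.012)]: print(at_z(C,p,z))
h=at_z(C,(314.5,210),.017); t=at_z(C,(317.2,288),.012);d=t-h;print("yaw",np.degrees(np.arctan2(d[1],d[0])))
print("shift to handle",shift(np.r_[h[:2],.12]))
E
```

```text
[0.4882 0.2199 0.017 ]
[0.5162 0.2226 0.017 ]
[0.5466 0.2255 0.017 ]
[0.6194 0.2298 0.012 ]
yaw 3.9754130589633863
shift to handle [-35.0575  -4.5388 102.7049]
```

>>> step_arm --targets "-36 -4.5 50 -1.5;-36 -4.5 100 -1.5;-36 -4.5 150 -1.5;-36 -4.5 180 -1.5;-36 -4.5 200 -1.5;-36 -4.5 210 -1.5;-36 -4.5 216 -1.5;-36 -4.5 216 -1.5;-36 -4.5 216 -1.5" --gripper 0.65

```text
t: 8.4
tcp_pos: [0.5181, 0.2239, 0.0081]
tool_rot: [-0.035, 0.999, 0.0, 0.001]
force: [0.3, -0.9, 0.3]
finger_gap: 0.349
gripper_force: 0.0
```

>>> step_arm --targets "0 0 0 0;0 0 0 0;0 0 0 0;0 0 0 0;0 0 0 0" --gripper 1 --squeeze 60

```text
t: 8.9
tcp_pos: [0.518, 0.2239, 0.0085]
tool_rot: [-0.035, 0.999, 0.0, 0.001]
force: [-1.5, -0.2, 6.1]
finger_gap: 0.14
gripper_force: 59.9
```

>>> step_arm --targets "0 0 -20 0;0 0 -60 0;0 0 -110 0;145 -170 -110 1.5;145 -170 -110 1.5;145 -170 -110 1.5;145 -170 -110 1.5;145 -170 -110 1.5;145 -170 -110 1.5;145 -170 -110 1.5;145 -170 -110 1.5"

```text
t: 10.0
tcp_pos: [0.3857, 0.0443, 0.1172]
tool_rot: [-0.022, 1.0, -0.0, 0.001]
force: [0.3, -0.8, -2.0]
finger_gap: 0.137
gripper_force: 64.1
```

```bash
cat > seek.py <<'E'
from h import *
s=m.sense(); print(s["t"],s["tcp_pos"],s["finger_gap"],R.from_quat(s["tool_rot"]).as_euler("xyz",degrees=True))
C,im=snap("wrist","w4.png")
for q,z in[("access_hole",.04),("pin_tip",s["tcp_pos"][2]+.0015),("release_pin",s["tcp_pos"][2]-.005)]:
    print(q,[(np.round(r["position"],1),round(r["p"],2),at_z(C,r["position"],z)) for r in m.mark_of("wrist",q)][:2])
E
python3 seek.py
```

```text
10.0 [0.3857 0.0443 0.1172] 0.13722785729215062 [-179.978     0.1389 -177.49  ]
access_hole [(array([319.6, 358.4]), 0.65, array([0.5109, 0.0507, 0.04  ]))]
pin_tip []
release_pin [(array([318.3, 327.1]), 0.88, array([0.4246, 0.046 , 0.1122])), (array([536.1, 355.6]), 0.56, array([0.4381, 0.1686, 0.1122]))]
```

View pics/w4.png

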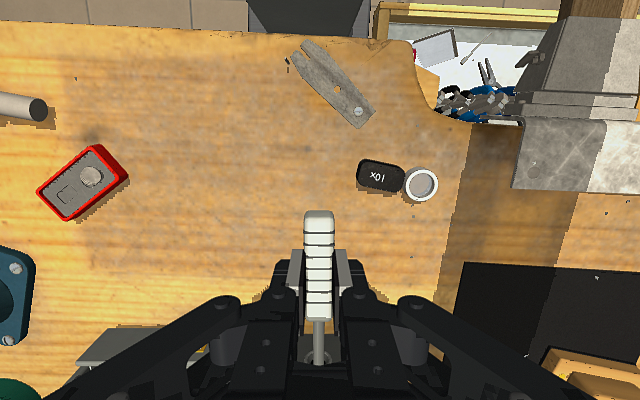

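>>> step_arm --targets "0 0 40 0;0 0 70 0;0 0 78 0;0 0 78 0;0 0 78 0"

```text
t: 10.7
tcp_pos: [0.3845, 0.0442, 0.0394]
tool_rot: [-0.022, 1.0, -0.0, 0.0]
force: [-0.8, -0.1, 0.6]
finger_gap: 0.14
gripper_force: 63.3
```

```bash
python3 - <<'E'
from h import *
s=m.sense(); t=s["tcp_pos"]; print(t)
for n in("side","top"):
    C,im=snap(n,n+"5.png")
    for q in("pin_tip","access_hole"): print(n,q,[(np.round(r["position"],1),round(r["p"],2)) for r in m.mark_of(n,q)][:2])
    print("expected tip",proj(C,t+np.array([.102,.0045,.0015])),"hole",proj(C,(.5115,.05,.04)))
    if n=="side":
        u,v=proj(C,(.5,.047,.04)).astype(int); cv2.imwrite("pics/v5.png",cv2.resize(im[v-40:v+40,u-40:u+80,::-1],None,fx=6,fy=6,interpolation=2)); print(u-40,v-40)
E
```

```text
[0.3845 0.0442 0.0394]
side pin_tip [(array([299. , 232.2]), 0.69)]
side access_hole [(array([296.4, 230.4]), 0.96), (array([213. , 292.7]), 0.67)]
expected tip [301.3805 232.55  ] hole [291.7607 230.3335]
256 191
top pin_tip []
top access_hole [(array([290.7, 189.7]), 0.96)]
expected tip [292.1214 201.1834] hole [292.1598 191.7394]
```

View pics/v5.png

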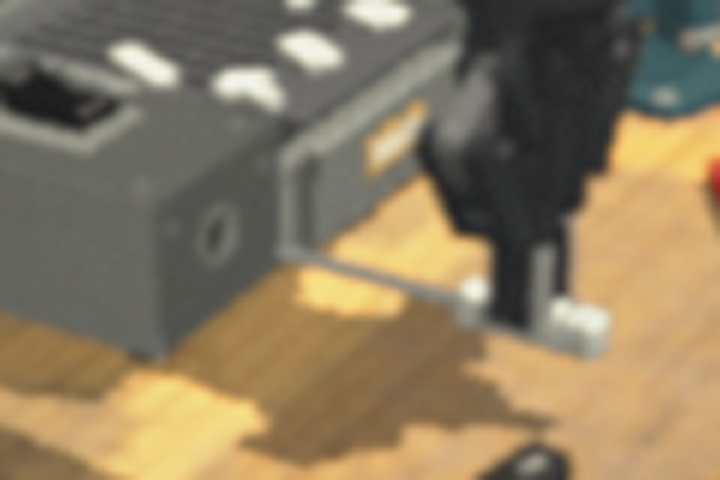

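The tip at (303,233) lines up with the hole at (292,230). Inserting the pin.

>>> step_arm --targets "-10 0 0.5 0;-20 0 0.5 0;-27 0 0.5 0;-33 0 0.5 0;-39 0 0.5 0;-45 0 0.5 0;-45 0 0.5 0"

```text
t: 11.7
tcp_pos: [0.4305, 0.0458, 0.0384]
tool_rot: [-0.022, 1.0, -0.0, 0.001]
force: [-0.2, 0.1, -0.5]
finger_gap: 0.136
gripper_force: 63.3
```

>>> step_arm --targets "-3 0 0 0;-6 0 0 0;-9 0 0 0;-12 0 0 0;-12 0 0 0"

```text
t: 12.2
tcp_pos: [0.4404, 0.0466, 0.0383]
tool_rot: [-0.022, 1.0, 0.0, -0.001]
force: [-1.4, -0.5, 0.2]
finger_gap: 0.136
gripper_force: 63.3
```

>>> step_arm --targets "-2 0 0 0;-4 0 0 0;-5 0 0 0;-5 0 0 0"

```text
t: 12.6
tcp_pos: [0.4427, 0.0475, 0.0381]
tool_rot: [-0.022, 1.0, 0.001, -0.004]
force: [-4.9, 2.5, 0.9]
finger_gap: 0.138
gripper_force: 63.5
```

>>> step_arm --targets "-1.5 0 0 0;-3 0 0 0;-3 0 0 0"

```text
t: 12.9
tcp_pos: [0.4447, 0.048, 0.038]
tool_rot: [-0.023, 1.0, 0.001, -0.005]
force: [-6.9, 2.8, 1.0]
finger_gap: 0.142
gripper_force: 63.6
```

>>> step_arm --targets "-2 0 0 0;-4 0 0 0;-4 0 0 0"

```text
t: 13.2
tcp_pos: [0.4473, 0.0485, 0.0378]
tool_rot: [-0.023, 1.0, 0.001, -0.006]
force: [-7.1, 4.5, 1.5]
finger_gap: 0.136
gripper_force: 63.8
```

```bash
cat > dr.py <<'E'
from h import *
s=m.sense(); print(s["t"],s["tcp_pos"],s["force"])
for n in("top","side"):
    C,im=snap(n,n+"6.png")
    for q in("drawer_front",): print(n,q,[(np.round(r["position"],1),round(r["p"],2),at_z(C,r["position"],.031)) for r in m.mark_of(n,q)][:2])
E
python3 dr.py
```

```text
13.2 [0.4473 0.0485 0.0378] [-7.085   4.4687  1.5443]
top drawer_front [(array([337.6, 195.6]), 0.65, array([ 0.5077, -0.0677,  0.031 ]))]
side drawer_front [(array([295.4, 226.5]), 0.65, array([0.5259, 0.0161, 0.031 ])), (array([326.7, 216.1]), 0.48, array([ 0.4932, -0.0708,  0.031 ]))]
```

>>> step_arm --targets "-1.5 -0.5 0 0;-3 -1 0 0;-3 -1 0 0"

```text
t: 13.7
tcp_pos: [0.45, 0.0479, 0.0377]
tool_rot: [-0.024, 1.0, 0.001, -0.006]
force: [-7.2, 6.2, 1.1]
finger_gap: 0.135
gripper_force: 64.0
```

```bash
python3 dr.py
```

```text
13.7 [0.45   0.0479 0.0377] [-7.226   6.2     1.1152]
top drawer_front [(array([337.7, 220.1]), 0.61, array([ 0.4434, -0.0697,  0.031 ]))]
side drawer_front [(array([345.9, 221.7]), 0.67, array([ 0.4384, -0.0685,  0.031 ]))]
```

The drawer is out. Withdrawing the pin.

>>> step_arm --targets "20 1 0 0;40 1 0 0;60 1 0 0;68 1 0 0;68 1 -40 0;68 1 -80 0;68 1 -80 0;68 1 -80 0"

```text
t: 14.7
tcp_pos: [0.3903, 0.0439, 0.1194]
tool_rot: [-0.022, 1.0, -0.001, 0.003]
force: [-0.3, -0.0, -0.8]
finger_gap: 0.133
gripper_force: 63.3
```

```bash
python3 - <<'E'
from h import *
s=m.sense(); print(s["t"],s["tcp_pos"],R.from_quat(s["tool_rot"]).as_euler("xyz",degrees=True),shift((.518,.224,.12)))
C,im=snap("side","side7.png")
print("exp tip",proj(C,s["tcp_pos"]+np.array([.0985,.0045,.0015])),[(r["position"],r["p"]) for r in m.mark_of("side","pin_tip")])
C,im=snap("top","top7.png")
for q in("scraper","drawer_front"):print(q,[(np.round(r["position"],1),round(r["p"],2),at_z(C,r["position"],.003)) for r in m.mark_of("top",q)][:2])
E
```

```text
14.7 [0.3903 0.0439 0.1194] [-179.9345    0.3096 -177.529 ] [-135.3777  174.45     -0.0753]
exp tip [299.9161 198.6185] [([297.0, 200.2], 0.77), ([317.0, 193.4], 0.49)]
scraper [(array([200. , 177.3]), 0.72, array([0.5507, 0.3038, 0.003 ]))]
drawer_front [(array([337.5, 218.6]), 0.88, array([ 0.4518, -0.0702,  0.003 ])), (array([213.5, 181.8]), 0.48, array([0.5395, 0.2662, 0.003 ]))]
```

>>> step_arm --targets "-135 157 0 0;-135 157 0 0;-135 157 0 0;-135 157 0 0;-135 157 0 0;-135 157 50 0;-135 157 90 0;-135 157 105 0;-135 157 110 0;-135 157 110 0;-135 157 110 0"

```text
t: 16.05
tcp_pos: [0.5163, 0.2064, 0.0088]
tool_rot: [-0.021, 1.0, -0.0, 0.0]
force: [-0.6, -0.0, -0.4]
finger_gap: 0.143
gripper_force: 64.7
```

>>> step_arm --targets "0 0 0 0;0 0 0 0;0 0 0 0;0 0 0 0;0 0 -10 0;0 0 -60 0;0 0 -110 0;0 0 -160 0;0 0 -200 0;0 0 -200 0" --gripper 0.65

```text
t: 17.05
tcp_pos: [0.5202, 0.2078, 0.2155]
tool_rot: [-0.022, 1.0, 0.001, 0.007]
force: [1.0, -0.4, 0.7]
finger_gap: 0.35
gripper_force: 0.0
```

```bash
python3 - <<'E'
from h import *
s=m.sense(); print(s["t"],s["tcp_pos"])
C,im=snap("wrist","w8.png"); print(shift(s["tcp_pos"]+[-.04,.06,0]))
for q,z in[("release_pin",.003),("pin_tip",.01),("scraper",.003)]:
    print(q,[(np.round(r["position"],1),round(r["p"],2),at_z(C,r["position"],z)[:2]) for r in m.mark_of("wrist",q)][:2])
E
```

```text
17.05 [0.5202 0.2078 0.2155]
[35.3135 62.0248 -3.243 ]
release_pin [(array([316. , 207.6]), 0.74, array([0.5578, 0.207 ]))]
pin_tip [(array([315.5, 257.1]), 0.61, array([0.6177, 0.2089]))]
scraper [(array([408.5, 200.8]), 0.77, array([0.5451, 0.3132]))]
```

>>> step_arm --targets "35 100 -3 0;35 100 -3 0;35 100 -3 0;35 100 -3 0" --gripper 0.3

```text
t: 17.65
tcp_pos: [0.4752, 0.3061, 0.2096]
tool_rot: [-0.023, 1.0, -0.001, -0.002]
force: [0.3, -1.1, 1.0]
finger_gap: 0.701
gripper_force: 0.0
```

```bash
python3 - <<'E'
from h import *
s=m.sense(); print(s["t"],s["tcp_pos"])
C,im=snap("wrist","w9.png"); np.save("C9.npy",np.array(C,dtype=object),allow_pickle=True)
print([(np.round(r["position"],1),round(r["p"],2),at_z(C,r["position"],.003)[:2]) for r in m.mark_of("wrist","scraper")][:2])
cv2.imwrite("pics/v9.png",cv2.resize(im[150:300,240:400,::-1],None,fx=4,fy=4,interpolation=2))
E
```

```text
17.65 [0.4752 0.3061 0.2096]
[(array([323.1, 236.9]), 0.86, array([0.5425, 0.3143]))]
```

View pics/v9.png

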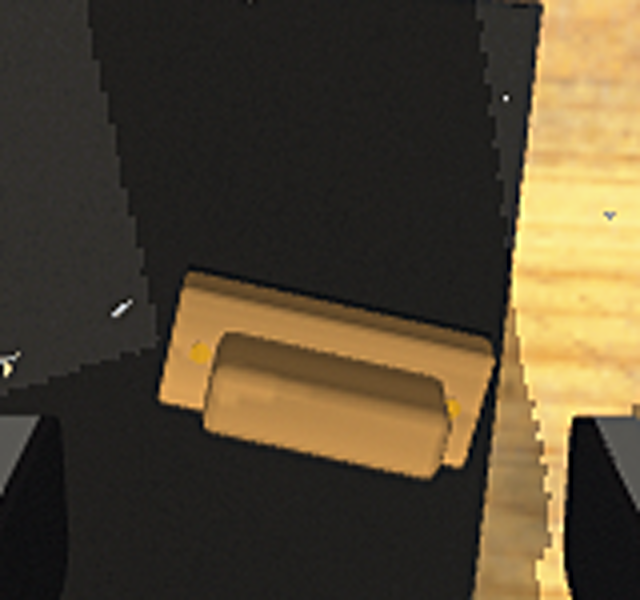

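The scraper stands on the mat. Its near bottom edge runs from crop (187,272) to (492,340) and the rib top from (215,368) to (447,408).

```bash
python3 - <<'E'
from h import *
C=np.load("C9.npy",allow_pickle=True)
px=lambda u,v:(240+u/4,150+v/4)
g=lambda a,b,z:[at_z(C,px(*a),z)[:2],at_z(C,px(*b),z)[:2]]
for n,a,b,z in[("base near bottom",(187,272),(492,340),.003),("base near top",(184,290),(493,355),.021),("rib near top",(215,368),(447,408),.051),("rib far top",(205,432),(432,478),.051)]:
    p,q=g(a,b,z); d=q-p; print(n,p,q,"len",np.linalg.norm(d),"ang",np.degrees(np.arctan2(d[1],d[0])))
E
```

```text
base near bottom [0.5212 0.2714] [0.538  0.3607] len 0.09094444332640016 ang 79.34996873208195
base near top [0.5203 0.2723] [0.5354 0.3584] len 0.08748410758961647 ang 80.03004957904542
rib near top [0.5301 0.2833] [0.5384 0.3429] len 0.06020506406741173 ang 82.09504069416344
rib far top [0.5481 0.2811] [0.5584 0.3405] len 0.06027691715803903 ang 80.09631815039577
```

>>> step_arm --targets "-70 3 0 103;-70 3 0 103;-70 3 0 103;-70 3 0 103;-70 3 0 103;-70 3 0 103;-70 3 0 103;-70 3 0 103;-70 3 0 103;-70 3 0 103;-70 3 0 103;-70 3 0 103"

```text
t: 18.95
tcp_pos: [0.5475, 0.3091, 0.2107]
tool_rot: [0.772, 0.636, -0.001, -0.0]
force: [0.6, -0.1, 0.5]
finger_gap: 0.697
gripper_force: 0.0
```

>>> step_arm --targets "0 0 0 0;0 0 0 0;0 0 0 0"

```text
t: 19.25
tcp_pos: [0.5471, 0.3105, 0.2112]
tool_rot: [0.769, 0.64, -0.0, -0.0]
force: [-0.3, 0.7, -0.9]
finger_gap: 0.698
gripper_force: 0.0
```

```bash
python3 - <<'E'
from h import *
s=m.sense(); print(s["t"],s["tcp_pos"],s["q"])
r=R.from_quat(s["tool_rot"]).as_matrix(); print(np.degrees(np.arctan2(r[1,0],r[0,0])),shift((.545,.312,.028)))
C,im=snap("wrist","w10.png")
print([(np.round(r["position"],1),round(r["p"],2),at_z(C,r["position"],.003)[:2]) for r in m.mark_of("wrist","scraper")][:2])
E
```

```text
19.25 [0.5471 0.3105 0.2112] [ 0.3389  0.5553  1.4422 -0.0001  1.1446  0.5217]
79.52857327992625 [  1.1606  -2.265  183.1886]
[(array([319.7, 174.9]), 0.97, array([0.5486, 0.3147]))]
```

>>> step_arm --targets "1 -1 50 0;1 -1 100 0;1 -1 140 0;1 -1 165 0;1 -1 175 0;1 -1 183 0;1 -1 183 0" --gripper 0.4

```text
t: 20.05
tcp_pos: [0.5463, 0.3126, 0.0285]
tool_rot: [0.769, 0.639, 0.0, 0.0]
force: [0.2, 0.1, -0.6]
finger_gap: 0.602
gripper_force: 0.0
```

>>> step_arm --targets "0 0 0 0;0 0 0 0;0 0 0 0;0 0 0 0;0 0 0 0;0 0 0 0" --gripper 1 --squeeze 80

```text
t: 20.65
tcp_pos: [0.5469, 0.3129, 0.0302]
tool_rot: [0.769, 0.639, 0.001, 0.0]
force: [-1.3, -0.6, 5.5]
finger_gap: 0.216
gripper_force: 79.2
```

>>> step_arm --targets "0 0 -20 0;0 0 -70 0;0 0 -120 0;-328 162 -130 -13;-328 162 -130 -13;-328 162 -130 -13;-328 162 -130 -13;-328 162 -130 -13;-328 162 -130 -13;-328 162 -130 -13;-328 162 -130 -13;-328 162 -130 -13"

```text
t: 21.85
tcp_pos: [0.6462, -0.0431, 0.1585]
tool_rot: [0.693, 0.721, 0.0, 0.001]
force: [-0.5, -0.1, -0.7]
finger_gap: 0.218
gripper_force: 78.5
```

>>> step_arm --targets "0 0 0 0;0 0 0 0;0 0 0 0"

```text
t: 22.15
tcp_pos: [0.6447, -0.0376, 0.1583]
tool_rot: [0.691, 0.723, -0.0, -0.001]
force: [-0.4, 0.1, -1.3]
finger_gap: 0.212
gripper_force: 78.5
```

```bash
cat > sw.py <<'E'
from h import *
import sys
b=np.load("box.npy"); Rb=R.from_euler("z",b[2]).as_matrix()
s=m.sense(); r=R.from_quat(s["tool_rot"]).as_matrix(); print(s["t"],s["tcp_pos"],"gap",s["finger_gap"],"xang",np.degrees(np.arctan2(r[1,0],r[0,0])))
print("box coords",Rb.T@(s["tcp_pos"]-np.r_[b[:2],0]))
for a in sys.argv[1:]:
    p=np.array(eval(a)); print(a,shift(Rb@p+np.r_[b[:2],0]))
C,im=snap("wrist","w11.png")
for q,z in(("scraper",s["tcp_pos"][2]-.027),("offcut_1",.062),("plate",.062)):
    print(q,[(np.round(t["position"],1),round(t["p"],2),(Rb.T@(at_z(C,t["position"],z)-np.r_[b[:2],0]))[:2]) for t in m.mark_of("wrist",q)][:7])
E
python3 sw.py "(.045,-.0175,.089)"
```

```text
22.15 [ 0.6447 -0.0376  0.1583] gap 0.21180692241631172 xang 92.60919471433189
box coords [ 0.0437 -0.0158  0.1583]
(.045,-.0175,.089) [-1.7864  1.3833 69.3432]
scraper [(array([318.3, 243.4]), 0.88, array([ 0.0431, -0.0152]))]
offcut_1 [(array([193.3, 239.3]), 0.91, array([-0.0575, -0.0417])), (array([258.9, 178.6]), 0.79, array([-0.0021,  0.008 ])), (array([187.6, 178.3]), 0.78, array([-0.0563,  0.0082])), (array([203.5, 293.7]), 0.78, array([-0.0544, -0.0915])), (array([266., 237.]), 0.56, array([ 0.0011, -0.0396])), (array([260. , 298.3]), 0.49, array([-0.0067, -0.0959]))]
plate [(array([266.6, 236.5]), 0.97, array([ 0.0016, -0.0392]))]
```

View pics/w11.png

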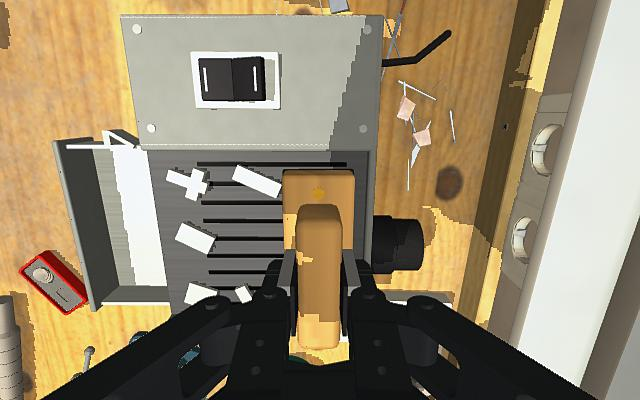

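The left lane is clear behind the pieces. The block is aligned with its face at about column 283, just beyond the strip. Lowering it.

>>> step_arm --targets "-2 1 30 0;-2 1 55 0;-2 1 64 0;-2 1 68 0;-2 1 69 0;-2 1 69 0"

```text
t: 22.95
tcp_pos: [0.6474, -0.0417, 0.0905]
tool_rot: [0.692, 0.722, 0.001, 0.001]
force: [0.2, 0.8, -0.5]
finger_gap: 0.216
gripper_force: 78.5
```

>>> step_arm --targets "0 0 1 0;0 0 2 0;0 0 2 0"

```text
t: 23.25
tcp_pos: [0.6473, -0.0418, 0.0891]
tool_rot: [0.692, 0.722, 0.001, 0.001]
force: [-1.8, -0.3, 5.2]
finger_gap: 0.213
gripper_force: 79.2
```

>>> step_arm --targets "2 -12 -0.7 0;2 -24 -0.7 0;2 -36 -0.7 0;2 -48 -0.7 0;2 -60 -0.7 0;2 -72 -0.7 0;2 -84 -0.7 0;2 -96 -0.7 0;2 -108 -0.7 0;2 -120 -0.7 0;2 -130 -0.7 0;2 -138 -0.7 0"

```text
t: 24.45
tcp_pos: [0.5099, -0.046, 0.0891]
tool_rot: [0.692, 0.722, 0.001, 0.002]
force: [2.5, 0.8, 3.1]
finger_gap: 0.215
gripper_force: 79.2
```

>>> step_arm --targets "0 0 0 0;0 0 0 0;0 0 -40 0;0 0 -70 0;0 135 -70 0;0 135 -70 0;0 135 -70 0;0 135 -70 0;0 135 -70 0"

```text
t: 25.35
tcp_pos: [0.6421, -0.0394, 0.1567]
tool_rot: [0.691, 0.722, -0.001, -0.002]
force: [-0.9, -0.2, -1.3]
finger_gap: 0.218
gripper_force: 78.9
```

```bash
python3 sw.py "(.045,-.0625,.09)"
```

```text
25.35 [ 0.6421 -0.0394  0.1567] gap 0.21805519860724637 xang 92.51408711740825
box coords [ 0.041  -0.0174  0.1567]
(.045,-.0625,.09) [-45.146    4.2839  66.6664]
scraper []
offcut_1 [(array([152.9, 197.6]), 0.85, array([-0.0872, -0.0081])), (array([260.6, 295.8]), 0.75, array([-0.0088, -0.094 ])), (array([149.4, 249.4]), 0.72, array([-0.0965, -0.0515]))]
plate [(array([269.3, 236.1]), 0.69, array([ 0.001 , -0.0398]))]
```

View pics/w11.png

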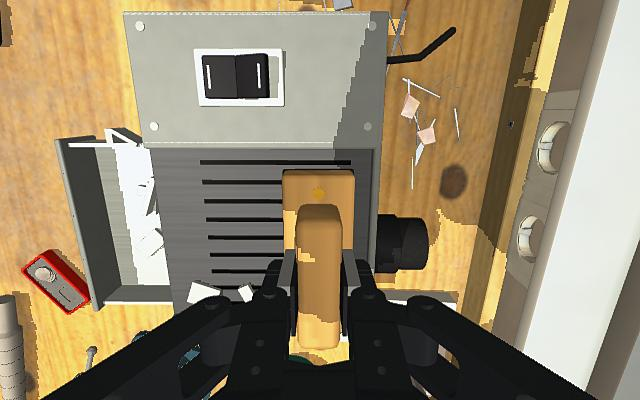

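The three left-lane pieces are in the drawer. The L at (250,293) and the square at (205,293) are left, so the right lane is next.

>>> step_arm --targets "-45 4 0 0;-45 4 30 0;-45 4 55 0;-45 4 64 0;-45 4 67.5 0;-45 4 67.5 0;-45 4 67.5 0"

```text
t: 26.25
tcp_pos: [0.6502, -0.0845, 0.092]
tool_rot: [0.692, 0.722, 0.001, 0.001]
force: [-0.0, -0.2, -0.0]
finger_gap: 0.219
gripper_force: 78.9
```

```bash
python3 - <<'E'
from h import *
b=np.load("box.npy"); Rb=R.from_euler("z",b[2]).as_matrix()
s=m.sense();print(s["tcp_pos"],s["force"],s["ft_torque"],Rb.T@(s["tcp_pos"]-np.r_[b[:2],0]))
E
```

```text
[ 0.6502 -0.0845  0.092 ] [-0.0424 -0.2284 -0.0183] [ 0.051  -0.0068  0.0693] [ 0.047  -0.0628  0.092 ]
```

>>> step_arm --targets "0 0 1.5 0;0 0 2.5 0;0 0 2.5 0"

```text
t: 26.55
tcp_pos: [0.6499, -0.0846, 0.0892]
tool_rot: [0.692, 0.722, 0.0, 0.001]
force: [0.2, 0.4, 2.7]
finger_gap: 0.213
gripper_force: 79.2
```

>>> step_arm --targets "0 -12 -0.4 0;0 -24 -0.4 0;0 -36 -0.4 0;0 -48 -0.4 0;0 -60 -0.4 0;0 -72 -0.4 0;0 -84 -0.4 0;0 -96 -0.4 0;0 -108 -0.4 0;0 -120 -0.4 0;0 -132 -0.4 0;0 -141 -0.4 0"

```text
t: 27.75
tcp_pos: [0.5087, -0.0909, 0.0891]
tool_rot: [0.692, 0.722, 0.001, 0.001]
force: [2.4, 0.5, 2.1]
finger_gap: 0.217
gripper_force: 79.3
```

>>> step_arm --targets "0 0 0 0;0 0 0 0;0 0 -40 0;0 0 -70 0;20 135 -70 0;20 135 -70 0;20 135 -70 0;40 135 -70 0;40 135 -70 0"

```text
t: 28.65
tcp_pos: [0.6405, -0.0423, 0.157]
tool_rot: [0.691, 0.723, -0.001, -0.002]
force: [-1.2, -0.6, -1.6]
finger_gap: 0.216
gripper_force: 79.0
```

```bash
python3 sw.py; python3 - <<'E'
from h import *
b=np.load("box.npy"); Rb=R.from_euler("z",b[2]).as_matrix()
C,im=snap("top","top12.png"); print([(np.round(t["position"]),round(t["p"],2),(Rb.T@(at_z(C,t["position"],.03)-np.r_[b[:2],0]))[:2]) for t in m.mark_of("top","offcut_1")])
w=cv2.imread("pics/w11.png")
u,v=proj(C,(.52,-.06,.05)).astype(int)
z=cv2.resize(im[v-40:v+40,u-50:u+50,::-1],None,fx=4,fy=4,interpolation=2)
D,si=snap("side","side12.png"); u,v=proj(D,(.52,-.06,.05)).astype(int)
y=cv2.resize(si[v-40:v+40,u-50:u+50,::-1],None,fx=4,fy=4,interpolation=2)
cv2.imwrite("pics/v12.png",np.vstack([np.hstack([z,y]),cv2.resize(w[120:320,40:440],(600,300))[:270] if 0 else cv2.copyMakeBorder(cv2.resize(w[110:320,30:430],(514,270)),0,0,0,286,0)]))
E
```

```text
28.65 [ 0.6405 -0.0423  0.157 ] gap 0.21597681228226684 xang 92.63734627373876
box coords [ 0.0393 -0.0203  0.157 ]
scraper [(array([318.4, 246.9]), 0.62, array([ 0.0387, -0.0218]))]
offcut_1 [(array([152.6, 245.5]), 0.74, array([-0.0953, -0.0512])), (array([154.2, 248.4]), 0.7, array([-0.0944, -0.0538])), (array([154.3, 191.3]), 0.62, array([-0.0873, -0.0062])), (array([153. , 195.4]), 0.59, array([-0.0888, -0.0095]))]
plate [(array([270.4, 231.9]), 0.67, array([ 0.0002, -0.0392]))]
[(array([350., 203.]), 0.64, array([-0.1136, -0.0704])), (array([350., 191.]), 0.53, array([-0.0833, -0.0729])), (array([349., 208.]), 0.36, array([-0.1275, -0.069 ]))]
```

View pics/v12.png

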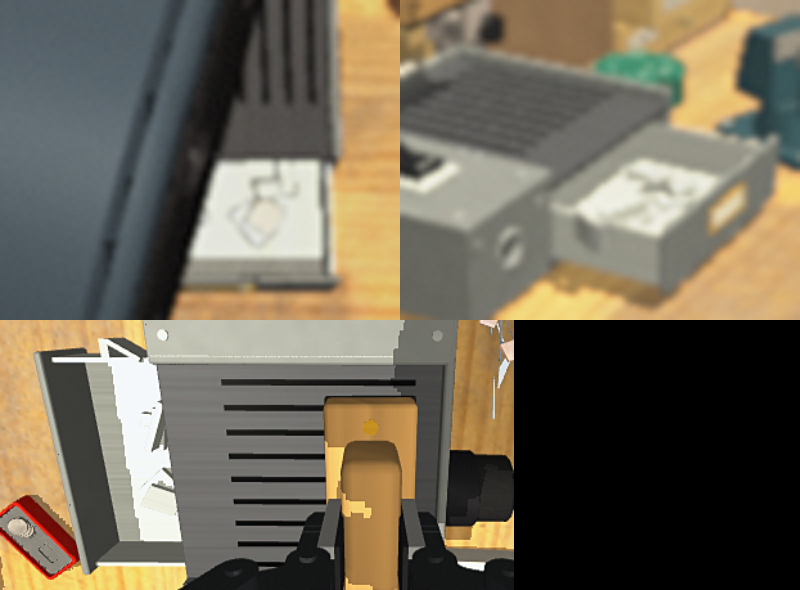

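The plate is empty and the pieces lie in the drawer. I'll return the scraper next.

>>> step_arm --targets "346 -80 0 0;346 -80 0 0;346 -80 0 0;346 -80 0 0;346 -80 0 0;346 -80 0 0;346 -80 0 0;346 -80 0 0;346 -80 0 0;346 -80 0 0;346 -80 0 0"

```text
t: 30.1
tcp_pos: [0.5475, 0.2956, 0.1586]
tool_rot: [0.693, 0.721, -0.0, 0.0]
force: [-0.1, 1.4, -1.3]
finger_gap: 0.215
gripper_force: 79.0
```

```bash
python3 - <<'E'
from h import *
s=m.sense(); print(s["t"],s["tcp_pos"],s["finger_gap"],shift((.545,.30,.031)))
C,im=snap("wrist","w13.png")
for q,z in[("release_pin",.003),("pin_tip",.01),("tool_mat",0),("scraper",s["tcp_pos"][2]-.027)]:
    print(q,[(np.round(r["position"],1),round(r["p"],2),at_z(C,r["position"],z)[:2]) for r in m.mark_of("wrist",q)][:2])
C,im=snap("side","side13.png")
for q,z in[("release_pin",.003),("pin_tip",.01)]: print(q,[(np.round(r["position"],1),round(r["p"],2),at_z(C,r["position"],z)[:2]) for r in m.mark_of("side",q)][:2])
E
```

```text
30.1 [0.5475 0.2956 0.1586] 0.21505215371751335 [  4.5894  -2.3249 127.5725]
release_pin []
pin_tip [(array([382.4, 273.8]), 0.72, array([0.6152, 0.2128]))]
tool_mat []
scraper [(array([319., 244.]), 0.85, array([0.5474, 0.2957]))]
release_pin [(array([228.4, 270.1]), 0.56, array([0.5608, 0.2006]))]
pin_tip [(array([205.6, 262.5]), 0.52, array([0.612 , 0.2123]))]
```

>>> step_arm --targets "4 -2 50 0;4 -2 90 0;4 -2 115 0;4 -2 124 0;4 -2 128 0;4 -2 128.5 0;4 -2 128.5 0"

```text
t: 31.2
tcp_pos: [0.546, 0.3019, 0.0315]
tool_rot: [0.692, 0.722, 0.002, 0.001]
force: [0.1, 0.1, -1.3]
finger_gap: 0.21
gripper_force: 78.9
```

>>> step_arm --targets "0 0 0 0;0 0 0 0;0 0 0 0;0 0 0 0;0 0 -20 0;0 0 -60 0;0 0 -110 0;0 0 -150 0;0 0 -150 0" --gripper 0.4

```text
t: 32.1
tcp_pos: [0.5487, 0.3029, 0.1869]
tool_rot: [0.692, 0.722, 0.006, 0.003]
force: [0.7, 0.3, 0.2]
finger_gap: 0.599
gripper_force: 0.0
```

```bash
python3 - <<'E'
from h import *
s=m.sense(); print(s["t"],s["tcp_pos"],s["finger_gap"])
b=np.load("box.npy"); Rb=R.from_euler("z",b[2]).as_matrix(); W=lambda *p:Rb@np.array(p)+np.r_[b[:2],0]
print(shift(W(-.205,-.04,.15)),W(-.205,-.04,.03))
C,im=snap("wrist","w14.png")
for q,z in[("scraper",.003)]:
    print(q,[(np.round(r["position"],1),round(r["p"],2),at_z(C,r["position"],z)[:2]) for r in m.mark_of("wrist",q)][:2])
E
```

```text
32.1 [0.5487 0.3029 0.1869] 0.5993374648651665
[-368.8707 -167.9726   33.2109] [ 0.3974 -0.0727  0.03  ]
scraper [(array([314.4, 185.4]), 0.74, array([0.5465, 0.3018]))]
```

>>> step_arm --targets "-369 -168 30 0;-369 -168 30 0;-369 -168 30 0;-369 -168 30 0;-369 -168 30 0;-369 -168 30 0;-369 -168 30 0;-369 -168 30 0;-369 -168 30 0;-369 -168 30 0;-369 -168 30 0;-369 -168 30 0" --gripper 1

```text
t: 33.4
tcp_pos: [0.3927, -0.0731, 0.1497]
tool_rot: [0.691, 0.723, -0.0, -0.0]
force: [-0.6, -0.2, 0.4]
finger_gap: 0.004
gripper_force: 0.0
```

>>> step_arm --targets "0 0 50 0;0 0 90 0;0 0 120 0;0 0 122 0;0 0 122 0"

```text
t: 33.9
tcp_pos: [0.3926, -0.0733, 0.0278]
tool_rot: [0.691, 0.723, -0.0, -0.001]
force: [-1.3, 1.0, 0.5]
finger_gap: -0.001
gripper_force: 0.0
```

>>> step_arm --targets "0 12 0 0;0 24 0 0;0 34 0 0;0 44 0 0;0 54 0 0;0 64 0 0;0 74 0 0;0 84 0 0;0 92 0 0;0 92 0 0"

```text
t: 34.9
tcp_pos: [0.4853, -0.0703, 0.0279]
tool_rot: [0.692, 0.722, 0.0, -0.0]
force: [-2.9, 1.0, 2.6]
finger_gap: 0.0
gripper_force: 1.5
```

>>> step_arm --targets "0 3 0 0;0 6 0 0;0 9 0 0;0 9 0 0"

```text
t: 35.3
tcp_pos: [0.4939, -0.0699, 0.0278]
tool_rot: [0.692, 0.722, 0.0, -0.0]
force: [-3.1, 2.0, 1.7]
finger_gap: -0.004
gripper_force: 1.5
```

>>> step_arm --targets "0 2 0 0;0 4 0 0;0 6 0 0;0 6 0 0"

```text
t: 35.7
tcp_pos: [0.4989, -0.0697, 0.0279]
tool_rot: [0.692, 0.722, -0.0, -0.001]
force: [-4.9, 0.3, 2.8]
finger_gap: 0.001
gripper_force: 2.5
```

>>> step_arm --targets "0 2 0 0;0 4 0 0;0 4 0 0"

```text
t: 36.0
tcp_pos: [0.4989, -0.0695, 0.0279]
tool_rot: [0.691, 0.723, -0.003, -0.004]
force: [-12.8, -5.2, 8.5]
finger_gap: -0.002
gripper_force: 6.6
```

>>> step_arm --targets "0 3 0 0;0 3 0 0;0 -15 0 0;0 -50 0 0;0 -70 -20 0;0 -70 -70 0;0 -70 -110 0;0 -70 -110 0"

```text
t: 36.8
tcp_pos: [0.4393, -0.0752, 0.1428]
tool_rot: [0.692, 0.722, 0.003, 0.008]
force: [1.6, -0.6, -1.2]
finger_gap: 0.002
gripper_force: 0.0
```

```bash
python3 dr.py; python3 - <<'E'
from h import *
b=np.load("box.npy"); Rb=R.from_euler("z",b[2]).as_matrix(); W=lambda *p:Rb@np.array(p)+np.r_[b[:2],0]
s=m.sense();print(s["tcp_pos"],"pre",shift(W(.006,.0775,.12)),W(.006,.0775,.1), "expected shut",W(-.094,-.04,.031))
C,im=snap("side"); print([(r["position"],r["p"]) for q in("switch_near","switch_far") for r in m.mark_of("side",q)])
u,v=proj(C,(.51,-.03,.05)).astype(int); cv2.imwrite("pics/v14.png",cv2.resize(im[v-60:v+60,u-80:u+80,::-1],None,fx=4,fy=4,interpolation=2))
E
```

```text
36.8 [ 0.4393 -0.0752  0.1428] [ 1.6435 -0.5684 -1.1649]
top drawer_front []
side drawer_front [(array([323.2, 216. ]), 0.96, array([ 0.5008, -0.0667,  0.031 ])), (array([201.5, 262.3]), 0.36, array([0.5919, 0.2379, 0.031 ]))]
[ 0.4341 -0.073   0.1376] pre [119.5091 174.1562  17.6528] [0.603  0.0539 0.1   ] expected shut [ 0.5083 -0.0679  0.031 ]
[([272.1, 207.8], 0.44), ([258.2, 204.7], 0.66)]
```

View pics/v14.png

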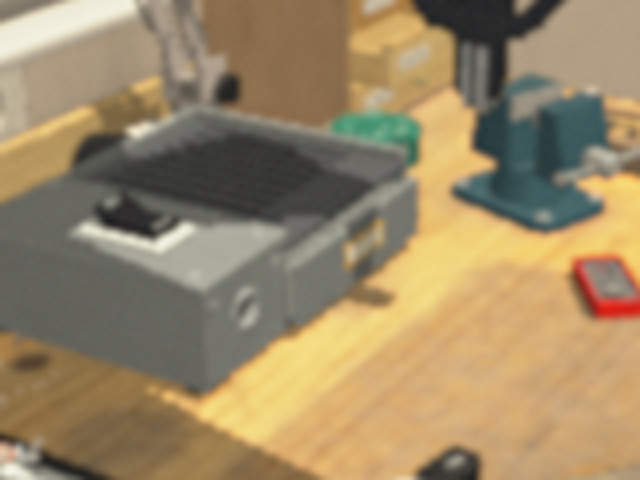

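The drawer is shut flush and the switch is still OFF, with its far half up. I'll refine the pivot position from the earlier wrist picture while going there.

```bash
python3 - <<'E'
from h import *
c=m.get_calibration("wrist"); f=200/np.tan(np.radians(c["fov_y"])/2)
a=np.radians(92.51); T=np.eye(4); x=np.array([np.cos(a),np.sin(a),0]);z=np.array([0,0,-1.]);T[:3,:3]=np.stack([x,np.cross(z,x),z],1);T[:3,3]=(.6421,-.0394,.1567)
C=(f,c["cx"],c["cy"],T@np.array(c["tool_from_camera"]))
b=np.load("box.npy"); Rb=R.from_euler("z",b[2]).as_matrix()
for p,z in[((202,76),.075),((236,76),.077),((270,76),.081),((196,50),.07),((284,104),.07)]: print(p,Rb.T@(at_z(C,p,z)-np.r_[b[:2],0]))
E
```

```text
(202, 76) [-0.0353  0.0775  0.075 ]
(236, 76) [-0.0127  0.0773  0.077 ]
(270, 76) [0.0099 0.0769 0.081 ]
(196, 50) [-0.0392  0.0937  0.07  ]
(284, 104) [0.0171 0.0602 0.07  ]
```

>>> step_arm --targets "120 174 10 -90;120 174 10 -90;120 174 10 -90;120 174 10 -90;120 174 10 -90;120 174 10 -90;120 174 10 -90;120 174 10 -90;120 174 10 -90;120 174 10 -90;120 174 10 -90;120 174 10 -90"

```text
t: 38.35
tcp_pos: [0.6017, 0.0547, 0.1264]
tool_rot: [-0.022, 1.0, 0.0, -0.001]
force: [-0.2, 0.2, 0.3]
finger_gap: 0.004
gripper_force: 0.0
```

>>> step_arm --targets "0 0 0 0;0 0 0 0"

```text
t: 38.55
tcp_pos: [0.602, 0.0546, 0.1274]
tool_rot: [-0.021, 1.0, 0.0, -0.001]
force: [-0.0, -0.0, -0.5]
finger_gap: -0.002
gripper_force: 0.0
```

```bash
python3 - <<'E'
from h import *
b=np.load("box.npy"); Rb=R.from_euler("z",b[2]).as_matrix(); s=m.sense()
print(s["tcp_pos"],R.from_quat(s["tool_rot"]).as_euler("xyz",degrees=True))
for x in(.006,.008,.01): print(x,shift(Rb@np.array([x,.0775,.09])+np.r_[b[:2],0]))
E
```

```text
[0.602  0.0546 0.1274] [ 179.9908   -0.0629 -177.5897]
0.006 [-0.9905 -0.7588 37.3614]
0.008 [-2.9905 -0.7552 37.3592]
0.01 [-4.9905 -0.7517 37.357 ]
```

>>> step_arm --targets "-1.5 -1 30 0;-1.5 -1 42 0;-1.5 -1 44 0;-1.5 -1 46 0;-1.5 -1 48 0;-1.5 -1 49 0;-1.5 -1 49 0"

```text
t: 39.25
tcp_pos: [0.6038, 0.0537, 0.0796]
tool_rot: [-0.022, 1.0, -0.0, 0.0]
force: [-0.5, 0.1, 2.4]
finger_gap: 0.002
gripper_force: 1.0
```

>>> step_arm --targets "0 0 1 0;0 0 1 0"

```text
t: 39.45
tcp_pos: [0.6038, 0.0537, 0.0795]
tool_rot: [-0.022, 1.0, -0.0, 0.0]
force: [-2.2, 0.5, 7.5]
finger_gap: -0.003
gripper_force: 4.0
```

>>> step_arm --targets "0 0 1 0;0 0 -40 0;0 0 -90 0;80 0 -140 0;120 0 -180 0;150 0 -200 0;150 0 -200 0;150 0 -200 0"

```text
t: 40.25
tcp_pos: [0.4514, 0.0475, 0.2809]
tool_rot: [-0.022, 1.0, -0.0, 0.002]
force: [0.4, -0.0, -0.2]
finger_gap: -0.002
gripper_force: 0.0
```

```bash
python3 - <<'E'
from h import *
s=m.sense(); print(s["t"],s["tcp_pos"])
C,im=snap("side"); u,v=proj(C,(.55,.1,.05)).astype(int)
a=cv2.resize(im[v-50:v+50,u-75:u+75,::-1],(690,460),interpolation=2); 
Cw,iw=snap("wrist"); 
for q,z in[("release_pin",.003),("pin_tip",.01),("scraper",.003),("drawer_front",.031)]:
    print(q,[(np.round(r["position"],1),round(r["p"],2),at_z(Cw,r["position"],z)[:2]) for r in m.mark_of("wrist",q)][:2])
cv2.imwrite("pics/v15a.png",a)
b=cv2.resize(iw[100:320,100:640,::-1],None,fx=1,fy=1); cv2.imwrite("pics/v15.png",np.vstack([a[:370,60:600],b]))
E
```

```text
40.25 [0.4514 0.0475 0.2809]
release_pin [(array([426. , 243.8]), 0.76, array([0.5556, 0.204 ]))]
pin_tip [(array([423.4, 287. ]), 0.65, array([0.6207, 0.2071])), (array([  9.2, 117.7]), 0.19, array([ 0.406, -0.339]))]
scraper [(array([494.9, 240.2]), 0.87, array([0.546 , 0.3004]))]
drawer_front [(array([224.6, 206.8]), 0.71, array([ 0.5039, -0.0707]))]
```

View pics/v15.png

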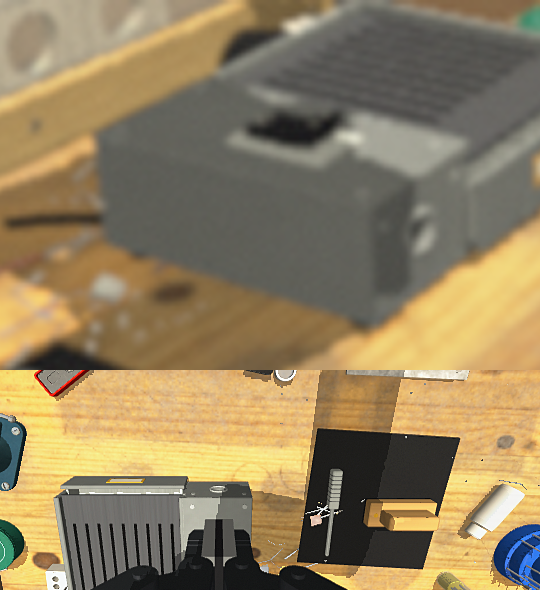

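The picture shows the rocker's near half up (ON), the drawer shut, the plate empty, and the pin and scraper lying on the mat. Handing in.

```bash
python3 -c "
from station import manip as m
print(m.sign_off())"
```

```text
the job is handed in; nothing more can be done
None
```

The job is done and handed in: in the last pictures the switch was back on, the drawer shut, the plate empty of all five offcuts, and the pin and scraper (on its sole) lay on the mat.

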